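# Loosen the feeder's thumbwheel two turns and push the board home

## Task

Using fingertips only, roll the knurled thumbwheel on top of the blue sheet feeder's bridge two full turns loose (to within a quarter turn), stroking the top of its rim in the direction the board is fed so that the hold-down bar rises. Only then push the plywood board from behind along its channel, under the bar, until it is fully home against the orange end stop. Nothing is to be picked up: keep the board flat in its channel, and leave everything else on the bench alone.

Things in the scene. Friction and masses are not known exactly. Their poses are not given: they have to be found in the camera images.
- feeder: Fixed blue sheet feeder, yaw varies. Origin: middle of its channel, on the bench; +y = feed direction, z up. Base x -95 to +150, y -230 to +150 mm, 50 mm tall. The channel runs along y: floor 50 mm above the bench, open at the infeed (-y) end, 105 mm wide between aluminium rails 12 mm thick and 14 mm tall, the tallest thing on the infeed side of the bridge.
- bridge_top (a point): Middle of the top of the grey bridge that spans the channel, 107 mm above the bench. The bridge covers feeder y 40 to 80 mm (20 mm either side of this point) and x -83 to +83 mm; the hold-down bar hangs under it, the thumbwheel stands on it.
- rim_top (a point): Highest point of the knurled thumbwheel's rim, mid width, 148.5 mm above the bench (does not turn). Wheel 41 mm across, 26 mm wide, axle level along feeder x; 18 ridges 1.5 mm proud, one red. Black cheeks (15.5 to 23.5 mm either side in x) shield its faces up to 10.5 mm below this point; in feeder y the rim is open both ways down to the bridge top.
- wheel (a joint): Thumbwheel angle, rad: 0 at the start, tight, red ridge on top between yellow marks on the cheeks. Grows as the top of the rim is rolled in the feed direction (feeder +y): this loosens it and raises the bar and its pin 10 mm a turn. Light friction (about 2 N at the rim), stays where left, stop at three turns (18.85).
- bar (a joint): Height in m by which the steel hold-down bar under the bridge is raised: 0 at the start (underside 2 mm above the channel floor: the board cannot pass), 0.020 after two full turns. Its infeed face is at feeder y 50 mm. Its 12 mm counting pin, on the bridge 40 mm to +x of the wheel, is flush at 0 and comes out one 10 mm band per turn (red, white, red).
- board: Loose plywood board, 100 x 200 mm, 8 mm thick, about 0.12 kg, lying flat in the channel on the infeed side of the bar, long side (its y axis) along the feed direction. Origin: centre of its underside, on the channel floor 50 mm above the bench.
- trail_edge (a point): Middle of the board's rear edge (infeed end), at its underside: the edge to push.
- lead_edge (a point): Middle of the board's leading edge, at its underside.
- stop_face (a point): Foot of the orange end stop's face, mid width, on the channel floor beyond the bridge (feeder y 125 mm). The board is home when its leading edge touches this face; its rear edge is then 200 mm back, 115 mm before the bridge.
- tape: Bystander: a yellow tape-core ring, 64 mm across, 20 mm tall, lying on the feeder's deck beyond the channel; origin at its underside. To be left alone.
- glue: Bystander: a white glue bottle with an orange cap, 48 mm across, 130 mm tall; origin at its underside. To be left alone.
- mug: Bystander: a white mug, 76 mm across, 85 mm tall; origin at its underside. To be left alone.
- jar: Bystander: a glass jar, 60 mm across, 75 mm tall; origin at its underside. To be left alone.
- carton: Bystander: a small cardboard carton 70 x 50 x 60 mm; origin at its underside. To be left alone.
- driver: Bystander: a screwdriver lying flat on the bench. To be left alone.
- ruler: Bystander: a wooden ruler piece 150 x 30 x 5 mm lying flat; origin at its underside. To be left alone.
There are look-alikes about, which are no part of the job. There is more than one size of the board; the job needs the largest.

How it is judged:
By the outcome, as a careful person would: the job done as asked, in the order asked, and still so for the second after the job is handed in, with the robot touching nothing.
It also fails if it takes over 69 s, if anything falls off the work surface, if the arm or the gripper's body presses on something with over 40 N, if the wrist force passes 120 N, or if a joint passes its speed limit or range.

## Robot

A 7-joint arm with a two-finger parallel gripper is mounted at the origin on the work surface. World frame = base frame: x ahead of the robot, y to its left, z up, the work surface at z = 0. Lengths are in m, angles in rad, forces in N, time in s.
With the tool pointing down it reaches from about 0.4 to 0.875 m from the base axis. Payload 19.3 kg.
Tool frame: the origin (TCP) lies between the finger pads; the fingertips stand 19 mm ahead of it and the grasp point (between the pads) is the TCP; z points along the fingers, y is the line along which they close (so a half turn about z gives the same grasp; the last joint's range is limited). The gripper opens to 85 mm and grips with 20 to 120 N. Pads are 22 mm wide; open, the fingers measure 114 mm over their backs; the gripper's body (76 mm by 85 mm) begins 54 mm behind the grasp point. The pads swing forward as they close: fully open they stand 13 mm farther back than shut.
Start: joints at [-1.202, 0.521, -0.036, 1.599, 0.021, 1.021, -0.113], TCP at [0.266, 0.566, 0.25] pointing down, gripper open.
Joint ranges: [-2.91, 2.91], [-0.3, 2.13], [-1.5, 1.42], [0.17, 2.43], [-1.26, 4.41], [0.16, 1.93], [-2.52, 2.52]. Speed limits (rad/s): [1.89, 1.89, 2.39, 2.39, 3.01, 3.01, 3.01].

## Interface

Orientations are given as a unit quaternion [w, x, y, z].
In Python, from plant import manip, cams, job, search_frame, place_of gives the robot as it stands.
- The arm moves only by the tool arm_command, never from a script. Its argument "series" is a list of rows, each a list of 3 entries, a list of its own where there are three numbers: the shift along the tool's x, y, z in mm, then the turn, a rotation vector about the tool's x, y, z in rad, then the closure, from 0 (fully open) to 1 (shut). In form: [[[dx, dy, dz], [wx, wy, wz], grip], ...]. A call has 1 to 10 rows; each row shifts and turns the commanded pose from where the row before left it, along the tool's axes as they then stand; what a row does not reach is not made up. A row lasts 1/8 s, in which the tool goes at most 62.5 mm and 10.7 degrees, less where a joint would pass 70% of its speed; a pose out of reach is approached as far as the arm can. A call is refused whole if a number of a shift passes 62.5 or a number of a turn 0.188, either way. A call with a gripper value outside its range is refused whole. The fingers move at their own pace and stop on an object; "force" is the grip in N (left out, the last holds). Time passes only in rows, so rows that do not move let the fingers close. It gives the time, the measured TCP pose, the force, the opening and the grip force at its end, in the units of the state.
- manip.get_state(): the state, without advancing time (a new reading comes with each control period).
- cams.grab_frame(name): name is "scene" or "top" or "wrist"; returns (picture, depth): 480x640x3 uint8, red, green, blue; 480x640 float32, m along the optical axis (not along the pixel's ray), 0 where there is no reading.
- cams.get_calibration(name): a dict with "fx", "fy", "cx", "cy" (pixels), "world_to_cam" (4x4, takes a point from world to camera coordinates). Camera axes: x right, y down, z forward; pixel columns grow to the right and rows downward; lengths in m; the calibration is good to about 2 mm. A picture is of the moment at which its call begins: read the wrist's pose just before it. get_calibration takes no time and is no camera call; for the wrist camera it gives the pose at the moment of the call.
- job.finish_job(): hands the job in; it is judged then, once.
Trained networks look in the newest picture that a camera, given by its name, has taken for a name from the list of things; names that differ only in an ending like _2 or _b are one class to them, and where a whole thing is asked for, a point or a joint stands for the part that bears it (a point fixed in the world has none). Each returns a list of dicts, best first, with "conf" (0 to 1); they miss things now and then, are a little off and sometimes report something else, mostly with a low value. They report only what shows in the picture. A call takes as long as a camera call. They do not tell look-alikes from the thing itself.
- search_frame(thing, camera): "box" ([centre column, centre row, width, height] in pixels, round what is visible of it).
- place_of(thing, camera): "xy" ([column, row] in pixels: a listed point, or the origin of a listed thing).
The state is a dict: "time_s": time; "q": joint angles; "joint_vel": joint speeds; "tau": joint torques, N m; "eef_pos": TCP position; "tcp_rot": TCP orientation; "contact_force": force on the tool from outside, world axes, zero at the start; "ft_torque": the same for the moment, N m; "gripper_width": opening from 0.0 (shut) to 1.0 (fully open); "gripper_force": force on a finger pad.
Only numpy, scipy, OpenCV 4.12 (cv2) and the standard library are available. Lean on these libraries where they do the work, as an engineer would, in place of code of your own. Each camera call takes 0.05 s, during which the arm holds its last target. There are 200 camera calls.

## Working session

There is one attempt and no reset: what is moved stays moved. The work goes in short steps, Python scripts to look and compute and a tool call to move; the robot and the scene stay as the last step left them, time stands still between calls to the robot, and variables do not carry over. Pictures are saved under pics/ and viewed, at most 10 in all, crops included, and the job is handed in when it is done.

Besides the shell and the picture viewer there is one more tool, called after ">>>" in YAML: its name, and indented under it one key for each argument. arm_command: Moves the arm, as the interface text tells. Its arguments: {"type":"object","properties":{"series":{"type":"array"},"force":{"type":"number"}},"required":["series"]}

```bash
ls; mkdir -p pics; cat > h.py <<'E'
import numpy as np, cv2
from plant import manip, cams, job, search_frame, place_of
from scipy.spatial.transform import Rotation as R
def px2w(cam,uv,z=None,depth=None):
    c=cams.get_calibration(cam); T=np.linalg.inv(np.array(c["world_to_cam"]))
    r=np.array([(uv[0]-c["cx"])/c["fx"],(uv[1]-c["cy"])/c["fy"],1.])
    d=T[:3,:3]@r; o=T[:3,3]
    s=depth if z is None else (z-o[2])/d[2]
    return o+s*d
def dep(D,uv,k=2):
    u,v=int(round(uv[0])),int(round(uv[1])); p=D[max(0,v-k):v+k+1,max(0,u-k):u+k+1]; p=p[p>0]
    return float(np.median(p)) if p.size else 0
E
python3 - <<'E'
from h import *
print(manip.get_state())
for n in ("top","scene"):
    im,D=cams.grab_frame(n); cv2.imwrite(f"pics/{n}0.png",im[:,:,::-1]); np.save(f"pics/{n}0.npy",D)
    for t,z in (("bridge_top",.107),("rim_top",.1485),("trail_edge",.05),("lead_edge",.05),("stop_face",.05),("feeder",0.05),("board",.05)):
        for r in place_of(t,n)[:4]:
            uv=r["xy"]; print(n,t,np.round(uv,1),round(r["conf"],2),"z:",np.round(px2w(n,uv,z),3),"d:",np.round(px2w(n,uv,None,dep(D,uv)),3))
E
```

```text
pics
{'time_s': 0.0, 'q': array([-1.20222967,  0.52201643, -0.03629694,  1.59999268,  0.02120783,
        1.02109579, -0.11276111]), 'joint_vel': array([-0.00075269, -0.00014186,  0.00110958,  0.00012902, -0.00026177,
        0.0019362 , -0.00160196]), 'tau': array([ 7.21696979e-04, -9.27090454e+01,  1.98113568e+00, -3.69916034e+01,
        1.81554415e-02,  8.40963417e-03, -1.99504319e-05]), 'eef_pos': array([0.26543263, 0.56549477, 0.24973004]), 'tcp_rot': array([-7.24278067e-05,  2.17624657e-01,  9.76032372e-01, -5.58931888e-04]), 'contact_force': array([-0.30858263, -1.28495686, -0.43635758]), 'ft_torque': array([ 0.02437492,  0.03718499, -0.03169973]), 'gripper_force': 0.0, 'gripper_width': 0.9983555371610776}
top rim_top [275.6 256.3] 0.72 z: [0.488 0.119 0.149] d: [0.489 0.12  0.145]
top rim_top [191.1 234.1] 0.37 z: [0.557 0.359 0.149] d: [0.575 0.391 0.039]
top trail_edge [397.8 328.5] 0.91 z: [ 0.276 -0.229  0.05 ] d: [ 0.274 -0.236  0.003]
top trail_edge [445.9 238.3] 0.62 z: [ 0.541 -0.385  0.05 ] d: [ 0.548 -0.397 -0.   ]
top lead_edge [298.7 263. ] 0.75 z: [0.477 0.061 0
[... 1447 characters left out ...]
547 -0.214  0.05 ] d: [ 0.515 -0.232  0.002]
scene lead_edge [487.3 343.1] 0.38 z: [0.615 0.401 0.05 ] d: [0.611 0.403 0.043]
scene stop_face [392.9 279.4] 0.69 z: [0.509 0.178 0.05 ] d: [0.507 0.178 0.048]
scene feeder [345.2 275.1] 0.78 z: [0.529 0.067 0.05 ] d: [0.537 0.067 0.063]
scene feeder [235.3 358.6] 0.38 z: [ 0.799 -0.107  0.05 ] d: [ 0.808 -0.101  0.072]
scene board [244.6 183. ] 0.82 z: [ 0.305 -0.272  0.05 ] d: [ 0.262 -0.293  0.004]
scene board [205.4 254.3] 0.74 z: [ 0.565 -0.277  0.05 ] d: [ 0.535 -0.298  0.004]
scene board [313.1 246.4] 0.57 z: [ 0.467 -0.03   0.05 ] d: [ 0.472 -0.029  0.057]
scene board [235.5 359.6] 0.19 z: [ 0.801 -0.106  0.05 ] d: [ 0.809 -0.101  0.07 ]
```

View pics/top0.png

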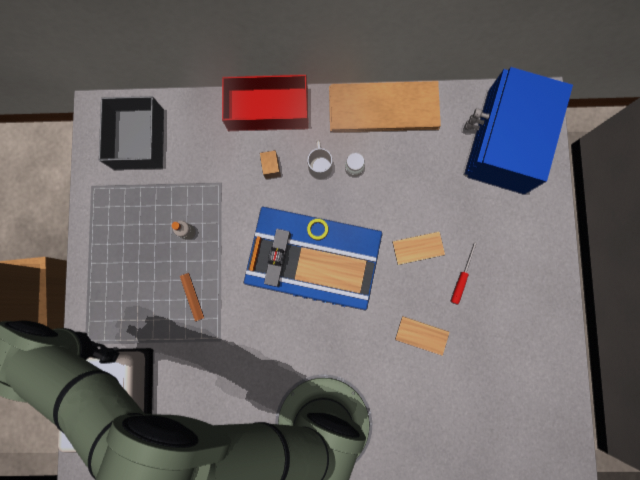

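View pics/scene0.png

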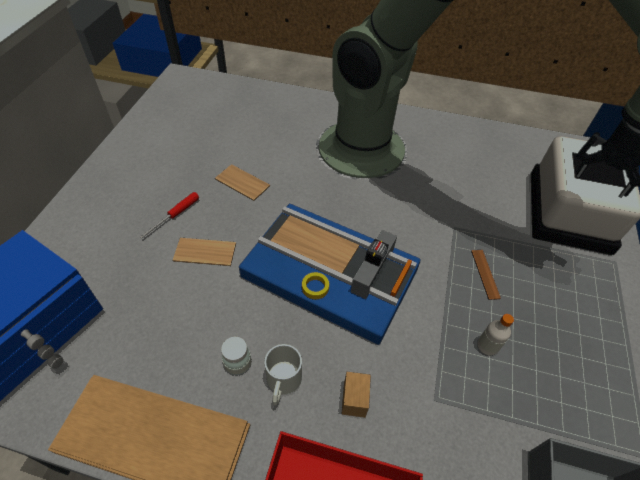

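The top view shows the feeder centred near (313,258). The feed direction runs left, towards the orange stop at (254,254). The wheel is on the bridge at (276,257) and the large board is in the channel at (332,270). The two small boards at (418,248) and (422,335) are look-alikes. Next I fit the feeder pose from the depth.

```bash
cat >> h.py <<'E'
def cloud(cam,D):
    c=cams.get_calibration(cam); T=np.linalg.inv(np.array(c["world_to_cam"]))
    v,u=np.indices(D.shape); P=np.stack([(u-c["cx"])/c["fx"]*D,(v-c["cy"])/c["fy"]*D,D],-1)
    return P@T[:3,:3].T+T[:3,3]
E
python3 - <<'E'
from h import *
c=cams.get_calibration("top"); print("top cam fx",c["fx"],"pos",np.round(np.linalg.inv(c["world_to_cam"])[:3,3],3))
for n in ("top","scene"):
    D=np.load(f"pics/{n}0.npy"); im=cv2.imread(f"pics/{n}0.png"); P=cloud(n,D)
    near=(P[...,0]>.3)&(P[...,0]<.72)&(P[...,1]>-.25)&(P[...,1]<.28)
    m=near&(P[...,2]>.025)&(P[...,2]<.16)
    k,l,s,_=cv2.connectedComponentsWithStats(m.astype(np.uint8)); m=l==1+np.argmax(s[1:,4])
    r=cv2.minAreaRect((P[m][:,:2]*1000).astype(np.float32)); print(n,"base rect",np.round(r[0],1),np.round(r[1],1),round(r[2],2))
    # board by colour
    hsv=cv2.cvtColor(im,cv2.COLOR_BGR2HSV); b=m&(hsv[...,0]>8)&(hsv[...,0]<22)&(hsv[...,1]>60)&(hsv[...,1]<190)&(hsv[...,2]>100)&(P[...,2]<.066)
    k,l,s,_=cv2.connectedComponentsWithStats(b.astype(np.uint8)); b=l==1+np.argmax(s[1:,4])
    r=cv2.minAreaRect((P[b][:,:2]*1000).astype(np.float32)); print(n,"board rect",np.round(r[0],1),np.round(r[1],1),round(r[2],2),"z",np.median(P[b][:,2]))
    w=near&(P[...,2]>.135)&(P[...,2]<.16); print(n,"wheel pts",w.sum(),np.round(P[w].mean(0),4) if w.any() else "",np.round(P[w].max(0),4))
E
```

```text
top cam fx 477.17250166980824 pos [ 0.344 -0.028  1.481]
top base rect [493.2  18.8] [380.5 248.9] 76.67
top board rect [455. -33.] [201.6 100.3] 76.92 z 0.057470806267300834
top wheel pts 170 [0.4902 0.1211 0.1419] [0.5134 0.1423 0.1526]
scene base rect [499.7  22.5] [379.4 248.2] 76.63
scene board rect [459.3 -29.6] [200.2 104.6] 76.61 z 0.0567340371502244
scene wheel pts 239 [0.4989 0.1264 0.1409] [0.5231 0.1478 0.1497]
```

>>> arm_command:
  series:
    - [[0,0,0],[0,0,-0.103],1]
    - [[0,0,0],[0,0,-0.103],1]
    - [[-40,-47,0],[0,0,0],1]
    - [[-40,-47,0],[0,0,0],1]
    - [[-40,-47,0],[0,0,0],1]
    - [[-40,-47,0],[0,0,0],1]
    - [[-40,-48,0],[0,0,0],1]
    - [[-40,-48,0],[0,0,0],1]
    - [[-40,-48,0],[0,0,0],1]
    - [[-40,-48,0],[0,0,0],1]
  force: 60

```text
time_s: 2.05
eef_pos: [0.49, 0.1204, 0.2506]
tcp_rot: [0.0, 0.116, 0.993, 0.0]
contact_force: [1.2, 1.1, 1.1]
gripper_width: 0.001
gripper_force: 0.0
```

```bash
cat > look.py <<'E'
from h import *
import sys
s=manip.get_state(); print(s["time_s"],s["eef_pos"],np.round(R.from_quat(np.roll(s["tcp_rot"],-1)).as_matrix(),3).tolist(),s["contact_force"],s["gripper_width"])
c=cams.get_calibration("wrist"); T=np.linalg.inv(c["world_to_cam"]); print("cam",np.round(T,3).tolist(),c["fx"])
im,D=cams.grab_frame("wrist"); cv2.imwrite(f"pics/{sys.argv[1]}.png",im[:,:,::-1]); np.save(f"pics/{sys.argv[1]}.npy",D)
for t,z in (("bridge_top",.107),("rim_top",.1485),("trail_edge",.05),("lead_edge",.05),("stop_face",.05)):
    for r in place_of(t,"wrist")[:2]:
        uv=r["xy"]; print(t,np.round(uv,1),round(r["conf"],2),"z:",np.round(px2w("wrist",uv,z),4),"d:",np.round(px2w("wrist",uv,None,dep(D,uv)),4))
E
python3 look.py w1
```

```text
2.05 [0.48995187 0.12036723 0.25061829] [[-0.973, 0.231, 0.001], [0.231, 0.973, 0.0], [-0.001, 0.0, -1.0]] [1.17399464 1.10568023 1.09668029] 0.0008427957356117778
cam [[0.231, 0.919, 0.321, 0.408], [0.973, -0.218, -0.076, 0.14], [0.0, 0.329, -0.944, 0.374], [0.0, 0.0, 0.0, 1.0]] 415.0494609448651
bridge_top [327.5 229.6] 0.75 z: [0.4963 0.1222 0.107 ] d: [0.4838 0.1243 0.1453]
rim_top [324.3 254.6] 0.72 z: [0.496  0.1225 0.1485] d: [0.4961 0.1224 0.1483]
trail_edge [  0.  207.9] 0.63 z: [ 0.433  -0.1279  0.05  ] d: [ 0.4324 -0.121   0.0583]
lead_edge [244.5 207.2] 0.9 z: [0.4781 0.0654 0.05  ] d: [0.4764 0.0673 0.0581]
lead_edge [2.000e-01 2.083e+02] 0.52 z: [ 0.4335 -0.1267  0.05  ] d: [ 0.4328 -0.1198  0.0583]
stop_face [402.2 209.2] 0.83 z: [0.5089 0.1895 0.05  ] d: [0.5085 0.1894 0.051 ]
```

View pics/w1.png

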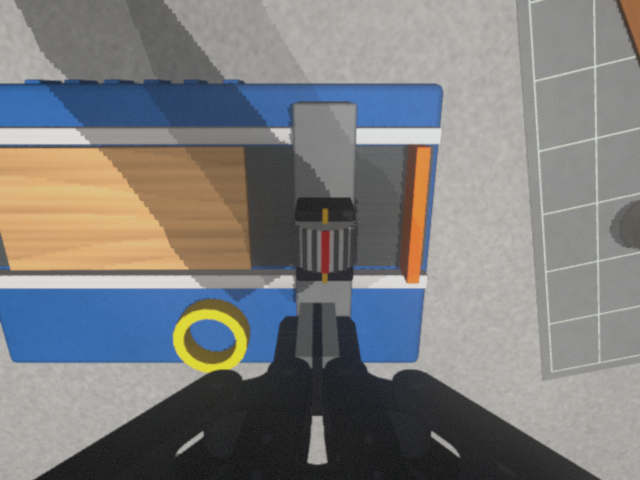

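The wrist view shows the wheel at about (325,248) with the red ridge on top between the yellow marks. The bridge covers columns 293–356, the board's leading edge is at column 247 and the closed fingertips are near (317,305). I'll refine the wheel centre from depth.

```bash
python3 - <<'E'
from h import *
D=np.load("pics/w1.npy"); P=cloud("wrist",D); im=cv2.imread("pics/w1.png")
box=np.zeros(D.shape,bool); box[195:285,290:360]=1
a=np.deg2rad(76.65); f=np.array([np.cos(a),np.sin(a)]); x=np.array([f[1],-f[0]])
w=box&(P[...,2]>.141); q=P[w]; print(w.sum(), "zmax",np.percentile(q[:,2],[50,98]))
xs=q[:,:2]@x; ys=q[:,:2]@f; print("x",np.percentile(xs,[1,99]),"y",np.percentile(ys,[1,99]))
cx,cy=np.mean(np.percentile(xs,[1,99])),np.mean(np.percentile(ys,[1,99])); print("rim centre",cx*x+cy*f, cx, cy)
hsv=cv2.cvtColor(im,cv2.COLOR_BGR2HSV); r=w&((hsv[...,0]<8)|(hsv[...,0]>172))&(hsv[...,1]>120); print("red",r.sum(),P[r].mean(0),P[r][:,:2].mean(0)@f)
# bridge top
b=(abs(P[...,2]-.107)<.003); b[:, :280]=0; b[:,370:]=0; r=cv2.minAreaRect((P[b][:,:2]*1000).astype(np.float32)); print("bridge",np.round(r[0],1),np.round(r[1],1),r[2],np.median(P[b][:,2]))
ys=P[b][:,:2]@f; print("bridge y range",np.percentile(ys,[1,99]),"mid",np.mean(np.percentile(ys,[1,99])))
# rails & board
white=(hsv[...,1]<40)&(hsv[...,2]>150)&(abs(P[...,2]-.064)<.004); xs=P[white][:,:2]@x; print("rails x",np.percentile(xs,[1,99]),np.mean(np.percentile(xs,[1,99])))
for side in (xs<xs.mean(),xs>xs.mean()):
    vx=cv2.fitLine((P[white][side][:,:2]).astype(np.float32),cv2.DIST_HUBER,0,1e-4,1e-4).ravel(); print("rail dir",np.degrees(np.arctan2(vx[1],vx[0]))%180, (vx[2:]@x))
E
```

```text
2015 zmax [0.14582051 0.14914574]
x [0.36308166 0.46341217] y [0.22413385 0.25079419]
rim centre [0.45691023 0.13562894] 0.4132469135810233 0.23746401906343007
red 304 [0.4927722  0.12736146 0.14878163] 0.23770043234276775
bridge [485.8 128.7] [ 40.  148.8] 76.73860931396484 0.10688454768042199
bridge y range [0.21768777 0.25686733] mid 0.23727755198321804
rails x [0.38677349 0.51447395] 0.4506237187049669
rail dir 76.772255 0.3922423840770724
rail dir 76.6453 0.5089564288236244
```

```bash
cat > wheel.py <<'E'
from h import *
import sys
s=manip.get_state(); print(s["time_s"],np.round(s["eef_pos"],4),np.round(s["contact_force"],1))
P0=None
c=cams.get_calibration("wrist"); im,D=cams.grab_frame("wrist"); im=im[:,:,::-1]; cv2.imwrite(f"pics/{sys.argv[1]}.png",im); np.save(f"pics/{sys.argv[1]}.npy",D)
T=np.linalg.inv(c["world_to_cam"]); v,u=np.indices(D.shape)
P=np.stack([(u-c["cx"])/c["fx"]*D,(v-c["cy"])/c["fy"]*D,D],-1)@T[:3,:3].T+T[:3,3]
a=np.deg2rad(76.7); f=np.array([np.cos(a),np.sin(a)]); x=np.array([f[1],-f[0]])
X=P[...,:2]@x; Y=P[...,:2]@f; hsv=cv2.cvtColor(np.ascontiguousarray(im),cv2.COLOR_BGR2HSV)
near=(abs(X-.452)<.03)&(abs(Y-.235)<.03)
w=near&(P[...,2]>.141); mid=lambda a:np.percentile(a,[1,99]).round(4).tolist()+[round(float(np.mean(np.percentile(a,[1,99]))),4)]
if w.any(): print("wheel n",w.sum(),"x",mid(X[w]),"y",mid(Y[w]),"ztop",np.percentile(P[w][:,2],98))
r=near&(P[...,2]>.11)&((hsv[...,0]<6)|(hsv[...,0]>174))&(hsv[...,1]>140); 
if r.any(): print("red n",r.sum(),"x",X[r].mean(),"y",mid(Y[r]),"z",P[r][:,2].mean(),"ang(deg fwd of top)",np.degrees(np.arctan2(Y[r].mean()-.235,P[r][:,2].mean()-.1275)))
b=(abs(P[...,2]-.107)<.003)&(abs(X-.452)<.1)&(abs(Y-.235)<.035); 
if b.sum()>50: print("bridge y",mid(Y[b]),"x",mid(X[b]))
white=(hsv[...,1]<40)&(hsv[...,2]>150)&(abs(P[...,2]-.064)<.004); print("rails x",mid(X[white]))
bd=(abs(P[...,2]-.058)<.004)&(hsv[...,0]>8)&(hsv[...,0]<22)&(hsv[...,1]>60)&(abs(X-.452)<.06); 
if bd.sum()>50: print("board y",mid(Y[bd]),"x",mid(X[bd]))
pin=(P[...,2]>.109)&(P[...,2]<.145)&(abs(X-.492)<.01)&(abs(Y-.235)<.015); print("pin n",pin.sum(), np.percentile(P[pin][:,2],95) if pin.any() else "")
E
python3 wheel.py w2
```

```text
2.35 [0.4889 0.123  0.2503] [-0.6  0.5 -0.6]
wheel n 31479 x [0.4303, 0.461, 0.4457] y [0.2056, 0.2644, 0.235] ztop 0.3147606426870216
red n 289 x 0.4524361022374104 y [0.2332, 0.2368, 0.235] z 0.14837033471469285 ang(deg fwd of top) 0.02274006806819839
bridge y [0.215, 0.2542, 0.2346] x [0.3712, 0.5125, 0.4419]
rails x [0.3884, 0.5162, 0.4523]
board y [-0.0184, 0.1744, 0.078] x [0.4035, 0.5016, 0.4525]
pin n 0
```

>>> arm_command:
  series:
    - [[-5,3,30],[0,0,0],1]
    - [[0,0,30],[0,0,0],1]
    - [[0,0,18],[0,0,0],1]
    - [[0,0,2],[0,0,0],1]
    - [[0,0,1],[0,0,0],1]
    - [[0,0,0],[0,0,0],1]

```text
time_s: 3.15
eef_pos: [0.4951, 0.1243, 0.17]
tcp_rot: [0.001, 0.116, 0.993, 0.0]
contact_force: [0.2, -0.9, 0.0]
gripper_width: -0.003
gripper_force: 0.0
```

>>> arm_command:
  series:
    - [[0,0,1],[0,0,0],1]
    - [[0,0,1],[0,0,0],1]
    - [[0,0,0],[0,0,0],1]

```text
time_s: 3.52
eef_pos: [0.4949, 0.124, 0.1675]
tcp_rot: [0.0, 0.116, 0.993, 0.0]
contact_force: [-0.8, -0.7, 3.1]
gripper_width: 0.002
gripper_force: 1.5
```

>>> arm_command:
  series:
    - [[0,0,1],[0,0,0],1]
    - [[0,0,0],[0,0,0],1]

```text
time_s: 3.78
eef_pos: [0.4951, 0.1241, 0.1671]
tcp_rot: [0.0, 0.116, 0.993, 0.0]
contact_force: [-3.4, -0.8, 16.3]
gripper_width: -0.0
gripper_force: 8.7
```

>>> arm_command:
  series:
    - [[0,7,0],[0,0,0],1]
    - [[0,5.4,0.7],[0,0,0],1]
    - [[0,5,2.1],[0,0,0],1]
    - [[0,4.3,3.3],[0,0,0],1]

```text
time_s: 4.28
eef_pos: [0.4998, 0.1453, 0.1599]
tcp_rot: [-0.0, 0.116, 0.993, -0.0]
contact_force: [-0.7, -1.4, 1.2]
gripper_width: 0.001
gripper_force: 0.9
```

>>> arm_command:
  series:
    - [[0,4,-4],[0,0,0],1]
    - [[0,0,-30],[0,0,0],1]
    - [[0,-50,-20],[0,0,0],1]
    - [[0,0,0],[0,0,0],1]
    - [[0,0,0],[0,0,0],1]

```text
time_s: 4.9
eef_pos: [0.4893, 0.1007, 0.2144]
tcp_rot: [0.0, 0.116, 0.993, 0.0]
contact_force: [-0.6, 0.7, -0.0]
gripper_width: 0.001
gripper_force: 0.0
```

```bash
python3 wheel.py w3
```

```text
4.9 [0.4893 0.1007 0.2144] [-0.6  0.7 -0. ]
wheel n 29693 x [0.4359, 0.4637, 0.4498] y [0.2054, 0.2622, 0.2338] ztop 0.2781131086831736
red n 232 x 0.45198561264250403 y [0.2486, 0.252, 0.2503] z 0.14088832908950483 ang(deg fwd of top) 48.40769081265722
bridge y [0.215, 0.2541, 0.2345] x [0.3711, 0.5306, 0.4509]
rails x [0.3886, 0.5163, 0.4524]
board y [-0.0148, 0.1749, 0.08] x [0.4036, 0.5016, 0.4526]
pin n 27 0.10989392612732105
```

>>> arm_command:
  series:
    - [[0,-1,50.5],[0,0,0],1]
    - [[0,3.5,3.5],[0,0,0],1]
    - [[0,4.3,-3.3],[0,0,0],1]
    - [[0,5,-2.1],[0,0,0],1]
    - [[0,5.4,-0.7],[0,0,0],1]
    - [[0,7,0],[0,0,0],1]
    - [[0,7,0],[0,0,0],1]
    - [[0,5.4,1],[0,0,0],1]
    - [[0,5,2.4],[0,0,0],1]
    - [[0,4.3,3.5],[0,0,0],1]

```text
time_s: 6.2
eef_pos: [0.5, 0.1456, 0.1596]
tcp_rot: [0.0, 0.116, 0.993, 0.0]
contact_force: [-0.2, -0.2, -0.5]
gripper_width: -0.001
gripper_force: 0.0
```

>>> arm_command:
  series:
    - [[0,4,-4.8],[0,0,0],1]
    - [[0,0,-30],[0,0,0],1]
    - [[0,-50,-20],[0,0,0],1]
    - [[0,0,0],[0,0,0],1]
    - [[0,0,0],[0,0,0],1]

```text
time_s: 6.82
eef_pos: [0.4893, 0.1005, 0.2145]
tcp_rot: [0.0, 0.116, 0.993, 0.0]
contact_force: [-0.2, 0.3, 0.8]
gripper_width: 0.002
gripper_force: 0.0
```

```bash
python3 wheel.py w4
```

```text
6.825 [0.4893 0.1005 0.2145] [-0.2  0.3  0.8]
wheel n 29395 x [0.4359, 0.4635, 0.4497] y [0.2054, 0.2622, 0.2338] ztop 0.278229703253395
red n 9 x 0.4753832256562726 y [0.2282, 0.2324, 0.2303] z 0.13787280111230488 ang(deg fwd of top) -24.39799047956639
bridge y [0.2149, 0.254, 0.2345] x [0.3707, 0.5306, 0.4507]
rails x [0.3886, 0.5164, 0.4525]
board y [-0.0151, 0.1749, 0.0799] x [0.4036, 0.5016, 0.4526]
pin n 188 0.11170287003848747
```

>>> arm_command:
  series:
    - [[0,-1,50.5],[0,0,0],1]
    - [[0,3.5,3.5],[0,0,0],1]
    - [[0,4.3,-3.3],[0,0,0],1]
    - [[0,5,-2.1],[0,0,0],1]
    - [[0,5.4,-0.7],[0,0,0],1]
    - [[0,7,0],[0,0,0],1]
    - [[0,7,0],[0,0,0],1]
    - [[0,5.4,1],[0,0,0],1]
    - [[0,5,2.4],[0,0,0],1]
    - [[0,4.3,3.5],[0,0,0],1]

```text
time_s: 8.12
eef_pos: [0.4998, 0.1451, 0.1592]
tcp_rot: [-0.0, 0.116, 0.993, -0.0]
contact_force: [-0.6, -2.2, 1.8]
gripper_width: -0.002
gripper_force: 0.8
```

>>> arm_command:
  series:
    - [[0,4,-4.8],[0,0,0],1]
    - [[0,0,-30],[0,0,0],1]
    - [[0,-50,-20],[0,0,0],1]
    - [[0,0,0],[0,0,0],1]
    - [[0,0,0],[0,0,0],1]

```text
time_s: 8.75
eef_pos: [0.4893, 0.1005, 0.2144]
tcp_rot: [0.0, 0.116, 0.993, 0.0]
contact_force: [0.3, 0.2, -0.2]
gripper_width: -0.001
gripper_force: 0.0
```

```bash
python3 wheel.py w5
```

```text
8.75 [0.4893 0.1005 0.2144] [ 0.3  0.2 -0.2]
wheel n 29378 x [0.4359, 0.4635, 0.4497] y [0.2054, 0.2622, 0.2338] ztop 0.27811166541828064
bridge y [0.2149, 0.2541, 0.2345] x [0.3707, 0.5306, 0.4506]
rails x [0.3886, 0.5163, 0.4524]
board y [-0.0149, 0.1749, 0.08] x [0.4036, 0.5016, 0.4526]
pin n 222 0.11382980701044751
```

>>> arm_command:
  series:
    - [[0,-1,50.5],[0,0,0],1]
    - [[0,3.5,3.5],[0,0,0],1]
    - [[0,4.3,-3.3],[0,0,0],1]
    - [[0,5,-2.1],[0,0,0],1]
    - [[0,5.4,-0.7],[0,0,0],1]
    - [[0,7,0],[0,0,0],1]
    - [[0,7,0],[0,0,0],1]
    - [[0,5.4,1],[0,0,0],1]
    - [[0,5,2.4],[0,0,0],1]
    - [[0,4.3,3.5],[0,0,0],1]

```text
time_s: 10.05
eef_pos: [0.4998, 0.145, 0.1591]
tcp_rot: [-0.0, 0.116, 0.993, -0.0]
contact_force: [-0.3, -1.4, 2.3]
gripper_width: -0.001
gripper_force: 0.8
```

>>> arm_command:
  series:
    - [[0,4,-4.8],[0,0,0],1]
    - [[0,0,-30],[0,0,0],1]
    - [[0,-50,-20],[0,0,0],1]
    - [[0,0,0],[0,0,0],1]
    - [[0,0,0],[0,0,0],1]

```text
time_s: 10.68
eef_pos: [0.4892, 0.1004, 0.2144]
tcp_rot: [0.0, 0.116, 0.993, 0.0]
contact_force: [-0.1, 1.2, -0.7]
gripper_width: 0.006
gripper_force: 0.0
```

```bash
python3 wheel.py w6
```

```text
10.675 [0.4892 0.1004 0.2144] [-0.1  1.2 -0.7]
wheel n 29350 x [0.4359, 0.4636, 0.4498] y [0.2054, 0.2622, 0.2338] ztop 0.27808925555523223
red n 275 x 0.4521936242823102 y [0.2164, 0.2192, 0.2178] z 0.1385527826305434 ang(deg fwd of top) -57.301973823820646
bridge y [0.215, 0.254, 0.2345] x [0.3707, 0.5306, 0.4506]
rails x [0.3886, 0.5163, 0.4524]
board y [-0.015, 0.1749, 0.08] x [0.4036, 0.5017, 0.4526]
pin n 260 0.1160789471886003
```

>>> arm_command:
  series:
    - [[0,-1,50.5],[0,0,0],1]
    - [[0,3.5,3.5],[0,0,0],1]
    - [[0,4.3,-3.3],[0,0,0],1]
    - [[0,5,-2.1],[0,0,0],1]
    - [[0,5.4,-0.7],[0,0,0],1]
    - [[0,7,0],[0,0,0],1]
    - [[0,7,0],[0,0,0],1]
    - [[0,5.4,1],[0,0,0],1]
    - [[0,5,2.4],[0,0,0],1]
    - [[0,4.3,3.5],[0,0,0],1]

```text
time_s: 11.98
eef_pos: [0.4998, 0.1449, 0.1592]
tcp_rot: [-0.0, 0.116, 0.993, -0.0]
contact_force: [-0.1, -0.7, 1.1]
gripper_width: -0.004
gripper_force: 0.8
```

>>> arm_command:
  series:
    - [[0,4,-4.8],[0,0,0],1]
    - [[0,0,-30],[0,0,0],1]
    - [[0,-50,-20],[0,0,0],1]
    - [[0,0,0],[0,0,0],1]
    - [[0,0,0],[0,0,0],1]

```text
time_s: 12.6
eef_pos: [0.4892, 0.1003, 0.2144]
tcp_rot: [0.0, 0.116, 0.993, 0.0]
contact_force: [-1.1, 1.6, 0.7]
gripper_width: -0.001
gripper_force: 0.0
```

```bash
python3 wheel.py w7
```

```text
12.6 [0.4892 0.1003 0.2144] [-1.1  1.6  0.7]
wheel n 29232 x [0.4359, 0.4636, 0.4498] y [0.2054, 0.2619, 0.2336] ztop 0.2780681951158727
red n 413 x 0.4520658661337458 y [0.2381, 0.2427, 0.2404] z 0.14793293140479444 ang(deg fwd of top) 14.459437238804261
bridge y [0.215, 0.254, 0.2345] x [0.3707, 0.5308, 0.4507]
rails x [0.3886, 0.5163, 0.4524]
board y [-0.015, 0.1749, 0.0799] x [0.4036, 0.5016, 0.4526]
pin n 294 0.11827079846037031
```

>>> arm_command:
  series:
    - [[0,-1,50.5],[0,0,0],1]
    - [[0,3.5,3.5],[0,0,0],1]
    - [[0,4.3,-3.3],[0,0,0],1]
    - [[0,5,-2.1],[0,0,0],1]
    - [[0,5.4,-0.7],[0,0,0],1]
    - [[0,7,0],[0,0,0],1]
    - [[0,7,0],[0,0,0],1]
    - [[0,5.4,1],[0,0,0],1]
    - [[0,5,2.4],[0,0,0],1]
    - [[0,4.3,3.5],[0,0,0],1]

```text
time_s: 13.9
eef_pos: [0.4997, 0.1449, 0.1592]
tcp_rot: [-0.0, 0.116, 0.993, -0.0]
contact_force: [0.9, -0.9, 0.7]
gripper_width: -0.003
gripper_force: 0.8
```

>>> arm_command:
  series:
    - [[0,4,-4.8],[0,0,0],1]
    - [[0,0,-30],[0,0,0],1]
    - [[0,-50,-20],[0,0,0],1]
    - [[0,0,0],[0,0,0],1]
    - [[0,0,0],[0,0,0],1]

```text
time_s: 14.52
eef_pos: [0.4892, 0.1002, 0.2144]
tcp_rot: [0.0, 0.116, 0.993, 0.0]
contact_force: [-0.1, 0.1, -0.4]
gripper_width: 0.0
gripper_force: 0.0
```

```bash
python3 wheel.py w8
```

```text
14.525 [0.4892 0.1002 0.2144] [-0.1  0.1 -0.4]
wheel n 29181 x [0.4359, 0.4636, 0.4498] y [0.2054, 0.2621, 0.2337] ztop 0.2780435905209657
red n 11 x 0.44358910695893794 y [0.2222, 0.2546, 0.2384] z 0.17056847261565747 ang(deg fwd of top) 2.834214932592749
bridge y [0.2149, 0.2541, 0.2345] x [0.3707, 0.5307, 0.4507]
rails x [0.3886, 0.5163, 0.4524]
board y [-0.0154, 0.1749, 0.0798] x [0.4036, 0.5016, 0.4526]
pin n 328 0.12050270404194068
```

>>> arm_command:
  series:
    - [[0,-1,50.5],[0,0,0],1]
    - [[0,3.5,3.5],[0,0,0],1]
    - [[0,4.3,-3.3],[0,0,0],1]
    - [[0,5,-2.1],[0,0,0],1]
    - [[0,5.4,-0.7],[0,0,0],1]
    - [[0,7,0],[0,0,0],1]
    - [[0,7,0],[0,0,0],1]
    - [[0,5.4,1],[0,0,0],1]
    - [[0,5,2.4],[0,0,0],1]
    - [[0,4.3,3.5],[0,0,0],1]

```text
time_s: 15.82
eef_pos: [0.4997, 0.1447, 0.1592]
tcp_rot: [-0.0, 0.116, 0.993, -0.0]
contact_force: [-1.0, -1.0, 1.7]
gripper_width: -0.0
gripper_force: 0.8
```

>>> arm_command:
  series:
    - [[0,4,-4.8],[0,0,0],1]
    - [[0,0,-30],[0,0,0],1]
    - [[0,-50,-20],[0,0,0],1]
    - [[0,0,0],[0,0,0],1]
    - [[0,0,0],[0,0,0],1]

```text
time_s: 16.45
eef_pos: [0.4892, 0.1001, 0.2144]
tcp_rot: [0.0, 0.116, 0.993, 0.0]
contact_force: [-0.8, -0.3, -0.1]
gripper_width: -0.003
gripper_force: 0.0
```

```bash
python3 wheel.py w9
```

```text
16.45 [0.4892 0.1001 0.2144] [-0.8 -0.3 -0.1]
wheel n 29107 x [0.4359, 0.4636, 0.4498] y [0.2054, 0.262, 0.2337] ztop 0.2780598920221797
red n 6 x 0.4469908784669632 y [0.2222, 0.2238, 0.223] z 0.20462672675832175 ang(deg fwd of top) -8.84032778985762
bridge y [0.2149, 0.2541, 0.2345] x [0.3707, 0.5308, 0.4507]
rails x [0.3886, 0.5163, 0.4524]
board y [-0.0153, 0.1749, 0.0798] x [0.4036, 0.5016, 0.4526]
pin n 365 0.12266761732382261
```

>>> arm_command:
  series:
    - [[0,-1,50.5],[0,0,0],1]
    - [[0,3.5,3.5],[0,0,0],1]
    - [[0,4.3,-3.3],[0,0,0],1]
    - [[0,5,-2.1],[0,0,0],1]
    - [[0,5.4,-0.7],[0,0,0],1]
    - [[0,7,0],[0,0,0],1]
    - [[0,7,0],[0,0,0],1]
    - [[0,5.4,1],[0,0,0],1]
    - [[0,5,2.4],[0,0,0],1]
    - [[0,4.3,3.5],[0,0,0],1]

```text
time_s: 17.75
eef_pos: [0.4997, 0.1447, 0.1592]
tcp_rot: [0.0, 0.116, 0.993, -0.0]
contact_force: [0.2, -0.3, 1.0]
gripper_width: 0.001
gripper_force: 0.8
```

>>> arm_command:
  series:
    - [[0,4,-4.8],[0,0,0],1]
    - [[0,0,-30],[0,0,0],1]
    - [[0,-50,-20],[0,0,0],1]
    - [[0,0,0],[0,0,0],1]
    - [[0,0,0],[0,0,0],1]

```text
time_s: 18.38
eef_pos: [0.4892, 0.1, 0.2144]
tcp_rot: [0.0, 0.116, 0.993, 0.0]
contact_force: [0.5, -0.5, 0.2]
gripper_width: -0.002
gripper_force: 0.0
```

>>> arm_command:
  series:
    - [[0,-1,50.5],[0,0,0],1]
    - [[0,3.5,3.5],[0,0,0],1]
    - [[0,4.3,-3.3],[0,0,0],1]
    - [[0,5,-2.1],[0,0,0],1]
    - [[0,5.4,-0.7],[0,0,0],1]
    - [[0,7,0],[0,0,0],1]
    - [[0,7,0],[0,0,0],1]
    - [[0,5.4,1],[0,0,0],1]
    - [[0,5,2.4],[0,0,0],1]
    - [[0,4.3,3.5],[0,0,0],1]

```text
time_s: 19.62
eef_pos: [0.4997, 0.1446, 0.1592]
tcp_rot: [-0.0, 0.116, 0.993, -0.0]
contact_force: [-0.0, -1.2, 1.8]
gripper_width: -0.0
gripper_force: 0.8
```

>>> arm_command:
  series:
    - [[0,4,-4.8],[0,0,0],1]
    - [[0,0,-30],[0,0,0],1]
    - [[0,-50,-20],[0,0,0],1]
    - [[0,0,0],[0,0,0],1]
    - [[0,0,0],[0,0,0],1]

```text
time_s: 20.25
eef_pos: [0.4891, 0.0999, 0.2144]
tcp_rot: [0.0, 0.116, 0.993, 0.0]
contact_force: [-1.0, -0.1, -0.0]
gripper_width: -0.003
gripper_force: 0.0
```

```bash
python3 wheel.py w10
```

```text
20.25 [0.4891 0.0999 0.2144] [-1.  -0.1 -0. ]
wheel n 28962 x [0.4359, 0.4636, 0.4497] y [0.2054, 0.2618, 0.2336] ztop 0.27806578108547364
red n 420 x 0.45221221696882485 y [0.2239, 0.2294, 0.2266] z 0.14759974282093852 ang(deg fwd of top) -21.21480714860018
bridge y [0.215, 0.254, 0.2345] x [0.3707, 0.531, 0.4509]
rails x [0.3886, 0.5163, 0.4524]
board y [-0.0155, 0.1749, 0.0797] x [0.4036, 0.5016, 0.4526]
pin n 430 0.1271226603934835
```

>>> arm_command:
  series:
    - [[0,19,30],[0,0,0],1]
    - [[0,0,16],[0,0,0],1]
    - [[0,0,1.9],[0,0,0],1]
    - [[0,4,0.2],[0,0,0],1]
    - [[0,5,0],[0,0,0],1]
    - [[0,0,0],[0,0,0],1]
    - [[0,0,-40],[0,0,0],1]
    - [[0,-28,-8],[0,0,0],1]
    - [[0,0,0],[0,0,0],1]
    - [[0,0,0],[0,0,0],1]

```text
time_s: 21.55
eef_pos: [0.4889, 0.0999, 0.2137]
tcp_rot: [-0.0, 0.116, 0.993, -0.0]
contact_force: [0.0, 0.5, 0.1]
gripper_width: 0.004
gripper_force: 0.0
```

```bash
python3 wheel.py w11; python3 -c "
import cv2;im=cv2.imread('pics/w11.png');cv2.imwrite('pics/w11c.png',cv2.resize(im[120:380,200:460],(600,600)))"
```

```text
21.55 [0.4889 0.0999 0.2137] [0.  0.5 0.1]
wheel n 28918 x [0.4358, 0.4636, 0.4497] y [0.2054, 0.2618, 0.2336] ztop 0.27739510667860273
red n 445 x 0.45213885159598854 y [0.2273, 0.2366, 0.2319] z 0.14893363136937432 ang(deg fwd of top) -2.1982979099601523
bridge y [0.215, 0.254, 0.2345] x [0.3708, 0.5307, 0.4508]
rails x [0.3888, 0.5165, 0.4526]
board y [-0.0152, 0.175, 0.0799] x [0.4034, 0.5015, 0.4524]
pin n 430 0.12766860241255615
```

View pics/w11c.png

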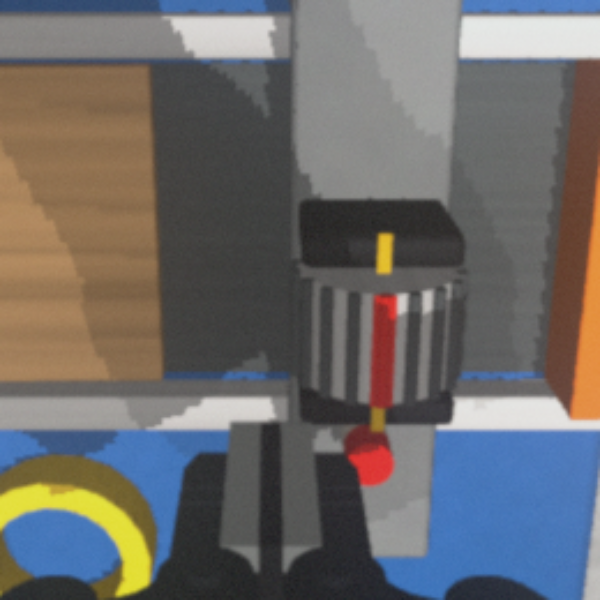

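The crop shows the red ridge at (383,350), back in line with the yellow marks. The pin has come out about 20 mm and the board's leading edge is still short of the bar. That makes two turns, so now I go behind the board.

>>> arm_command:
  series:
    - [[0,-53,0],[0,0,0],1]
    - [[0,-53,0],[0,0,0],1]
    - [[0,-53,0],[0,0,0],1]
    - [[0,-53,0],[0,0,0],1]
    - [[0,-53,0],[0,0,0],1]
    - [[0,0,30],[0,0,0],1]
    - [[0,0,0],[0,0,0],1]
    - [[0,0,0],[0,0,0],1]

```text
time_s: 22.6
eef_pos: [0.4283, -0.1576, 0.1845]
tcp_rot: [-0.0, 0.115, 0.993, 0.0]
contact_force: [0.1, 0.3, 0.2]
gripper_width: 0.001
gripper_force: 0.0
```

```bash
python3 wheel.py b1; cp pics/b1.png pics/b1v.png
```

```text
22.6 [ 0.4283 -0.1576  0.1845] [0.1 0.3 0.2]
rails x [0.3885, 0.5168, 0.4526]
board y [-0.0237, 0.153, 0.0647] x [0.4035, 0.5018, 0.4526]
pin n 0
```

View pics/b1v.png

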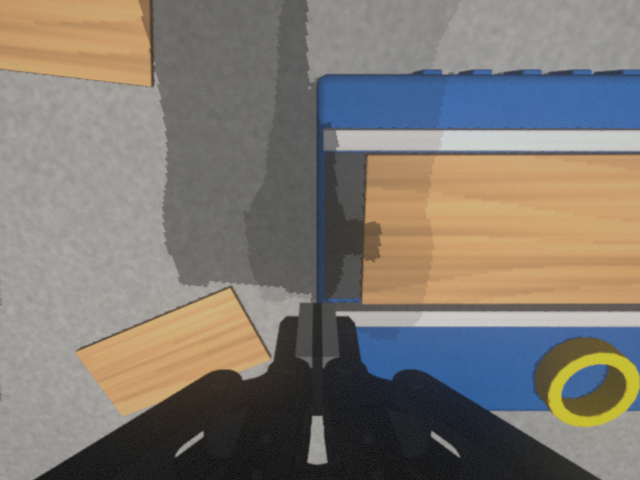

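The trailing edge is at column 363 (feeder y about −200 mm). The shut tips are behind it and centred in the channel. Descending now.

>>> arm_command:
  series:
    - [[0,0,50],[0,0,0],1]
    - [[0,0,40],[0,0,0],1]
    - [[0,0,15],[0,0,0],1]
    - [[0,0,6],[0,0,0],1]
    - [[0,0,0],[0,0,0],1]

```text
time_s: 23.28
eef_pos: [0.4284, -0.1584, 0.0739]
tcp_rot: [0.001, 0.116, 0.993, -0.0]
contact_force: [0.4, -0.2, 0.5]
gripper_width: -0.003
gripper_force: 0.0
```

>>> arm_command:
  series:
    - [[0,8,0],[0,0,0],1]
    - [[0,6,0],[0,0,0],1]
    - [[0,6,0],[0,0,0],1]
    - [[0,8,0],[0,0,0],1]
    - [[0,10,0],[0,0,0],1]
    - [[0,10,0],[0,0,0],1]

```text
time_s: 24.02
eef_pos: [0.4391, -0.1109, 0.0731]
tcp_rot: [0.0, 0.116, 0.993, -0.0]
contact_force: [0.2, -0.7, 0.7]
gripper_width: -0.002
gripper_force: 0.5
```

>>> arm_command:
  series:
    - [[0,10,0],[0,0,0],1]
    - [[0,10,0],[0,0,0],1]
    - [[0,10,0],[0,0,0],1]
    - [[0,10,0],[0,0,0],1]
    - [[0,10,0],[0,0,0],1]
    - [[0,10,0],[0,0,0],1]
    - [[0,10,0],[0,0,0],1]
    - [[0,10,0],[0,0,0],1]
    - [[0,5,0],[0,0,0],1]
    - [[0,0,0],[0,0,0],1]

```text
time_s: 25.28
eef_pos: [0.4586, -0.0285, 0.0731]
tcp_rot: [-0.0, 0.116, 0.993, 0.0]
contact_force: [0.2, -0.2, 0.2]
gripper_width: 0.003
gripper_force: 0.0
```

>>> arm_command:
  series:
    - [[0,3,0],[0,0,0],1]
    - [[0,3,0],[0,0,0],1]
    - [[0,2,0],[0,0,0],1]
    - [[0,1,0],[0,0,0],1]
    - [[0,0,0],[0,0,0],1]

```text
time_s: 25.9
eef_pos: [0.4606, -0.0201, 0.0731]
tcp_rot: [-0.0, 0.116, 0.993, -0.0]
contact_force: [0.3, 0.2, -0.9]
gripper_width: 0.001
gripper_force: 0.0
```

```bash
python3 wheel.py b2
```

```text
25.9 [ 0.4606 -0.0201  0.0731] [ 0.3  0.2 -0.9]
rails x [0.3885, 0.5151, 0.4518]
board y [0.0948, 0.2157, 0.1552] x [0.4034, 0.4999, 0.4517]
pin n 0
```

>>> arm_command:
  series:
    - [[0,1.5,0],[0,0,0],1]
    - [[0,1.5,0],[0,0,0],1]
    - [[0,1,0],[0,0,0],1]
    - [[0,1,0],[0,0,0],1]
    - [[0,0,0],[0,0,0],1]

```text
time_s: 26.58
eef_pos: [0.4618, -0.0152, 0.0731]
tcp_rot: [-0.0, 0.116, 0.993, 0.0]
contact_force: [0.1, 0.1, -0.1]
gripper_width: 0.001
gripper_force: 0.0
```

>>> arm_command:
  series:
    - [[0,1,0],[0,0,0],1]
    - [[0,0,0],[0,0,0],1]

```text
time_s: 26.82
eef_pos: [0.462, -0.0142, 0.0731]
tcp_rot: [0.0, 0.116, 0.993, 0.0]
contact_force: [-0.5, -0.5, -0.2]
gripper_width: -0.003
gripper_force: 0.0
```

>>> arm_command:
  series:
    - [[0,1,0],[0,0,0],1]
    - [[0,0.5,0],[0,0,0],1]
    - [[0,0,0],[0,0,0],1]

```text
time_s: 27.2
eef_pos: [0.4622, -0.0136, 0.0731]
tcp_rot: [-0.0, 0.117, 0.993, -0.0]
contact_force: [-1.4, -6.5, 0.1]
gripper_width: 0.001
gripper_force: 3.1
```

>>> arm_command:
  series:
    - [[0,0.7,0],[0,0,0],1]
    - [[0,0,0],[0,0,0],1]

```text
time_s: 27.45
eef_pos: [0.4622, -0.0134, 0.0731]
tcp_rot: [-0.0, 0.117, 0.993, -0.001]
contact_force: [-1.7, -10.1, 0.8]
gripper_width: 0.002
gripper_force: 5.1
```

>>> arm_command:
  series:
    - [[0,0.7,0],[0,0,0],1]
    - [[0,0,0],[0,0,0],1]

```text
time_s: 27.7
eef_pos: [0.4623, -0.0133, 0.0731]
tcp_rot: [-0.0, 0.117, 0.993, -0.001]
contact_force: [-1.2, -13.9, 1.1]
gripper_width: 0.001
gripper_force: 7.1
```

Force builds without motion at the expected place, so the board is home. I back off and check.

>>> arm_command:
  series:
    - [[0,-3,0],[0,0,0],1]
    - [[0,-20,0],[0,0,0],1]
    - [[0,0,-50],[0,0,0],1]
    - [[0,0,-50],[0,0,0],1]
    - [[0,40,-40],[0,0,0],1]
    - [[0,50,0],[0,0,0],1]
    - [[0,30,0],[0,0,0],1]
    - [[0,0,0],[0,0,0],1]
    - [[0,0,0],[0,0,0],1]

```text
time_s: 28.82
eef_pos: [0.4848, 0.0823, 0.213]
tcp_rot: [-0.0, 0.116, 0.993, -0.0]
contact_force: [-0.4, -0.1, 1.1]
gripper_width: 0.003
gripper_force: 0.0
```

```bash
python3 wheel.py e1; python3 - <<'E'
from h import *
D0=np.load("pics/top0.npy")
im,D=cams.grab_frame("top"); cv2.imwrite("pics/top1.png",im[:,:,::-1])
E
```

```text
28.825 [0.4848 0.0823 0.213 ] [-0.4 -0.1  1.1]
wheel n 17408 x [0.436, 0.464, 0.45] y [0.2053, 0.2466, 0.226] ztop 0.27532186704466444
red n 442 x 0.45200197752618015 y [0.232, 0.2365, 0.2342] z 0.1482863239882065 ang(deg fwd of top) -2.2148975378442524
bridge y [0.2148, 0.2538, 0.2343] x [0.3709, 0.5325, 0.4517]
rails x [0.3887, 0.5161, 0.4524]
board y [0.1015, 0.2994, 0.2005] x [0.4039, 0.5021, 0.453]
pin n 512 0.12763887402643473
```

View pics/e1.png

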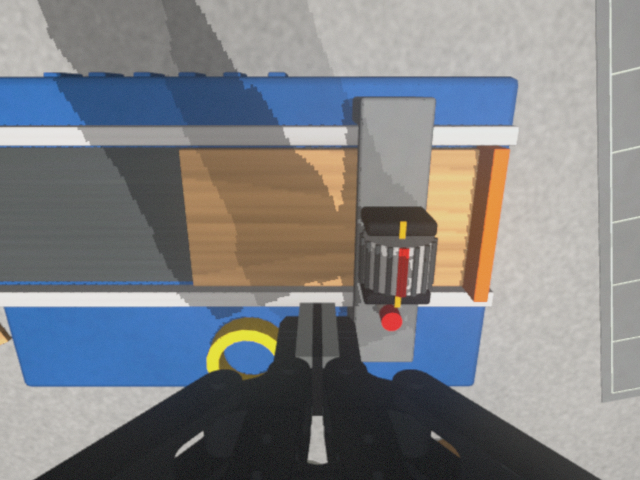

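View pics/top1.png

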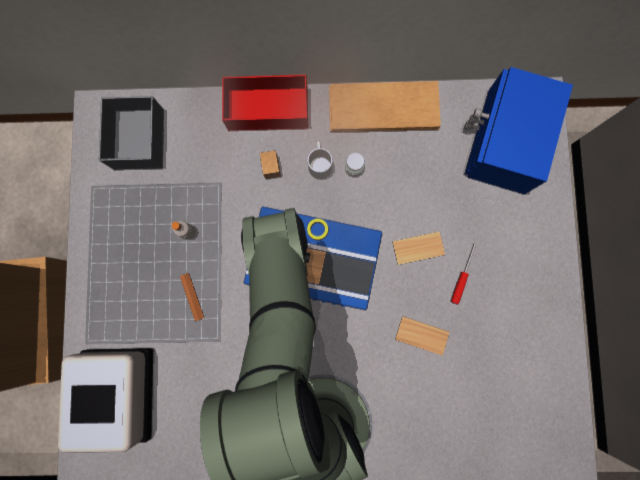

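The wrist view shows the board's leading edge touching the orange stop (columns 475–490, Y 0.299–0.301). The red ridge at (403,272) is on the marks and the pin is out about 20 mm. In the top view the tape ring (318,229) and the other bystanders are where they were. Handing in.

```bash
python3 -c "
from plant import job; print(job.finish_job())"
```

```text
the job is handed in; nothing more can be done
None
```

I rolled the thumbwheel two full turns loose (red ridge back within a few degrees of its marks, counting pin out about 20 mm), then pushed the board under the bar until it was home against the orange stop. The bystanders are where they were, and the job is handed in at about 29 s; the judge's verdict was not shown.

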